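# Find the rattling carton

## Task

One of the three sealed cartons on the steel tray has a broken piece loose inside. Working from your left to your right, pick each carton up well clear of the tray, rock it end to end or shake it lengthwise, and set it back upright where it stood before taking the next; then hold the one that rattles out over the middle of the rubber mat, level and still, at least a hand's width above it. Finish while holding it there: do not put it down or let go, have the other two back standing in their places, and leave the other things on the table alone.

Things in the scene. Friction and masses are not known exactly. Their poses are not given: they have to be found in the camera images.
- carton_left_center (a point): Centre, half-way up, of the left-most (+y) sealed brown carton, taped on top: 150 long (x) x 52 wide (y) x 60 mm tall (z), 0.2 to 0.4 kg. Three look alike. Two are packed solid; in one (any) a 0.15 kg piece, at first mid-way, slides along x up to 46 mm either way, when an end is dipped 20 degrees or it is jerked lengthwise. Level, it stays there: the moment shifts up to 0.13 N m end to end.
- carton_middle_center (a point): Centre, half-way up, of the middle sealed brown carton, taped on top: 150 long (x) x 52 wide (y) x 60 mm tall (z), 0.2 to 0.4 kg. Three look alike. Two are packed solid; in one (any) a 0.15 kg piece, at first mid-way, slides along x up to 46 mm either way, when an end is dipped 20 degrees or it is jerked lengthwise. Level, it stays there: the moment shifts up to 0.13 N m end to end.
- carton_right_center (a point): Centre, half-way up, of the right-most (-y) sealed brown carton, taped on top: 150 long (x) x 52 wide (y) x 60 mm tall (z), 0.2 to 0.4 kg. Three look alike. Two are packed solid; in one (any) a 0.15 kg piece, at first mid-way, slides along x up to 46 mm either way, when an end is dipped 20 degrees or it is jerked lengthwise. Level, it stays there: the moment shifts up to 0.13 N m end to end.
- bay_left (a point): Centre of the left-most (+y) bay's floor, 12 mm above the table, on the fixed steel tray (170 x 400 x 12 mm). Axes: x along the bays, y across; bays 125 mm apart, ends open, strips 5 mm wide and 8 mm high between them. A carton stands in each bay within 12 mm of its centre, lengthwise along x, about 70 mm from the next one.
- bay_middle (a point): Centre of the middle bay's floor, 12 mm above the table, on the fixed steel tray (170 x 400 x 12 mm). Axes: x along the bays, y across; bays 125 mm apart, ends open, strips 5 mm wide and 8 mm high between them. A carton stands in each bay within 12 mm of its centre, lengthwise along x, about 70 mm from the next one.
- bay_right (a point): Centre of the right-most (-y) bay's floor, 12 mm above the table, on the fixed steel tray (170 x 400 x 12 mm). Axes: x along the bays, y across; bays 125 mm apart, ends open, strips 5 mm wide and 8 mm high between them. A carton stands in each bay within 12 mm of its centre, lengthwise along x, about 70 mm from the next one.
- mat: Fixed square black rubber mat, 150 x 150 x 4 mm, beyond the tray; origin at the centre of its underside on the table.
- mug: Bystander to be left alone: white mug, 78 mm across, 85 mm tall, with a handle; loose, origin at the centre of its underside.
- bowl: Bystander to be left alone: white bowl, 120 mm across, 55 mm tall; loose, origin at the centre of its underside.
- tape_roll: Bystander to be left alone: roll of brown tape lying flat, 90 mm across, 48 mm tall; loose, origin at the centre of its underside.
- jar: Bystander to be left alone: glass jar with steel cap, 64 mm across, 80 mm tall; loose, origin at the centre of its underside.
- plate: Bystander to be left alone: white saucer, 110 mm across, 18 mm tall; loose, origin at the centre of its underside.
- small_box: Bystander to be left alone: white box, 80 x 60 x 45 mm; loose, origin at the centre of its underside.

How it is judged:
By the outcome, as a careful person would: the job done as asked, in the order asked, and still so for the second after the job is handed in, while the arm keeps its last pose, push and grip.
It also fails if it takes over 72 s, if anything falls off the work surface, if the arm or the gripper's body presses on something with over 40 N, if the wrist force passes 120 N, or if a joint passes its speed limit or range.

## Robot

A 6-joint arm with a two-finger parallel gripper is mounted at the origin on the work surface. World frame = base frame: x ahead of the robot, y to its left, z up, the work surface at z = 0. Lengths are in m, angles in rad, forces in N, time in s.
With the tool pointing down it reaches from about 0.4 to 0.825 m from the base axis. Payload 7 kg.
Tool frame: the origin (TCP) lies midway between the tips of the shut fingers; the grasp point (between the pads) lies 19 mm behind it; y points along the fingers, z is the direction in which the jaws open and shut, and the axes are right-handed (so a half turn about y gives the same grasp; the last joint's range is limited). The gripper opens to 88 mm and grips with 3 to 60 N. Pads are 19 mm wide; open, the fingers measure 130 mm over their backs; the gripper's body (78 mm by 193 mm) begins 47 mm behind the grasp point.
Start: joints at [1.498, 0.359, 0.012, 0, -1.224, -0.288], TCP at [0.238, 0.632, 0.227] pointing down, gripper open.
Joint ranges: [-3.07, 3.07], [-1.43, 2.12], [-1.02, 1.25], [-3.03, 1.67], [-3.05, -0], [-3.03, 3.03]. Speed limits (rad/s): [2.39, 2.39, 3.01, 3.14, 3.14, 3.14].

## Interface

Orientations are given as [roll, pitch, yaw] about the fixed x, y, z axes, in that order (R = Rz(yaw) Ry(pitch) Rx(roll)).
In Python, from station import arm gives the robot as it stands.
- The arm moves only by the tool move_arm, never from a script. Its argument "deltas" is a list of rows, each an object with "dp": the shift along the tool's x, y, z in mm, a list of three; "rotation": the turn, a rotation vector about the tool's x, y, z in degrees, a list of three. A call has 1 to 5 rows; each row shifts and turns the pose as measured when the row begins, along the tool's axes as they then stand; what a row does not reach is not made up. A row lasts 1/12 s, in which the tool goes at most 41.7 mm and 7.16 degrees, less where a joint would pass 70% of its speed; a pose out of reach is approached as far as the arm can. A call is refused whole if a number of a shift passes 41.7 or a number of a turn 7.16, either way. A call with a gripper value outside its range is refused whole. "jaw" is the closure in counts, from 0 (fully open) to 255 (shut), set as the call begins (left out, the last holds). The fingers move at their own pace and stop on an object; "squeeze" is the grip in N (left out, the last holds). Time passes only in rows, so rows that do not move let the fingers close. It gives the time, the measured TCP pose, the force and the opening at its end, in the units of the state.
- arm.get_state(): the state, without advancing time (a new reading comes with each control period).
- arm.grab_frame(name): name is "scene" or "top" or "wrist"; returns a dict with "pixels" (400x640x3 uint8, red, green, blue), "z_map" (400x640 float32, m along the optical axis (not along the pixel's ray), 0 where there is no reading), "fx", "fy", "cx", "cy" (pixels), "k1" (the pictures are not rectified: a ray, as slopes to the right and down, at radius r is drawn at 1 + k1 r^2 times it, then the intrinsics apply), "cam_to_world" (4x4, takes a point from camera to world coordinates); the wrist camera has in their place "mount" (4x4, takes a point from camera to tool coordinates, whose origin is the TCP and whose axes are the tool frame's). Camera axes: x right, y down, z forward; pixel columns grow to the right and rows downward; lengths in m; the calibration is good to about 2 mm. A picture is of the moment at which its call begins: read the wrist's pose just before it.
- arm.job_done(): hands the job in, once; it reports no verdict.
The state is a dict: "t": time; "q": joint angles; "qd": joint speeds; "joint_efforts": joint torques, N m; "eef_pos": TCP position; "ee_rot": TCP orientation; "force": force on the tool from outside, world axes, zero at the start; "moment": the same for the moment, N m; "width": finger opening in m.
Only numpy, scipy, OpenCV 4.12 (cv2) and the standard library are available. Lean on these libraries where they do the work, as an engineer would, in place of code of your own. Each camera call takes 0.05 s, during which the arm holds its last target.

## Working session

There is one attempt and no reset: what is moved stays moved. The work goes in short steps, Python scripts to look and compute and a tool call to move; the robot and the scene stay as the last step left them, time stands still between calls to the robot, and variables do not carry over. Pictures are saved under pics/ and viewed, and the job is handed in when it is done.

Besides the shell and the picture viewer there is one more tool, called after "Emit:" by a JSON object that holds its "fn" and its "kwargs". move_arm: Moves the arm, as the interface text tells. Its arguments: {"type":"object","properties":{"deltas":{"type":"array","items":{"type":"object","properties":{"dp":{"type":"array","items":{"type":"number"}},"rotation":{"type":"array","items":{"type":"number"}}}}},"jaw":{"type":"number"},"squeeze":{"type":"number"}},"required":["deltas"]}

```bash
ls; mkdir -p pics; python3 - <<'E'
from station import arm
import cv2
s=arm.get_state();print(s)
for n in("top","scene"):
    f=arm.grab_frame(n);cv2.imwrite(f"pics/{n}0.png",f["pixels"][:,:,::-1])
    import numpy as np
    np.savez(f"{n}0.npz",**f)
    print(n,f["fx"],f["cx"],f["cy"],f["k1"],f["cam_to_world"])
E
```

```text
pics
{'t': 0.0, 'q': array([ 1.49811864e+00,  3.59412402e-01,  1.10562861e-02, -3.33780627e-04,
       -1.22410277e+00, -2.88072777e-01]), 'qd': array([ 0.00072587, -0.00035287, -0.00025029,  0.00080923, -0.00081266,
        0.00064179]), 'joint_efforts': array([ 9.36799697e-04, -5.82712841e+01,  2.93050790e+01,  6.99706122e+00,
        7.13090019e-03, -1.48838835e-04]), 'eef_pos': array([0.23813466, 0.63107497, 0.22560802]), 'ee_rot': array([-1.56911313e+00,  1.71540899e-04,  2.78072866e+00]), 'force': array([ 0.53239765, -0.66322279, -0.29077688]), 'moment': array([ 0.01674028, -0.01156888,  0.03171023]), 'width': 0.08768807111740042}
top 427.86806173146397 315.61517040376464 203.71472731148305 -0.07287092230054125 [[-0.02422132 -0.98293579  0.18234735  0.36425144]
 [-0.99912583  0.03001773  0.02909478 -0.01305607]
 [-0.03407195 -0.18148323 -0.98280361  1.07509755]
 [ 0.          0.          0.          1.        ]]
scene 404.1677811272414 314.64996313411575 201.4609247022403 -0.04174352253501212 [[ 0.19697468  0.77904777 -0.59521891  1.31115188]
 [ 0.98039266 -0.15305697  0.12411205 -0.1427029 ]
 [ 0.00558681 -0.60799518 -0.79392106  1.06025998]
 [ 0.          0.          0.          1.        ]]
```

View pics/top0.png

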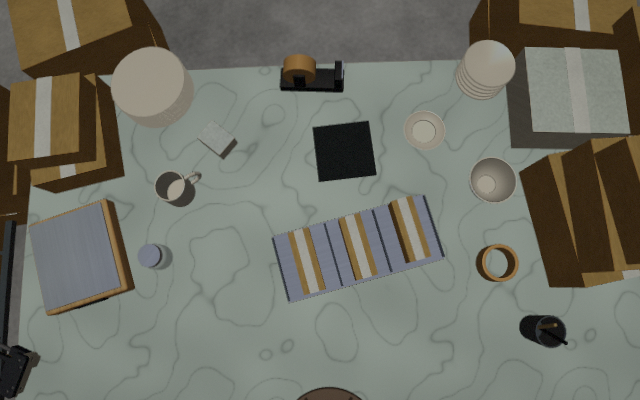

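View pics/scene0.png

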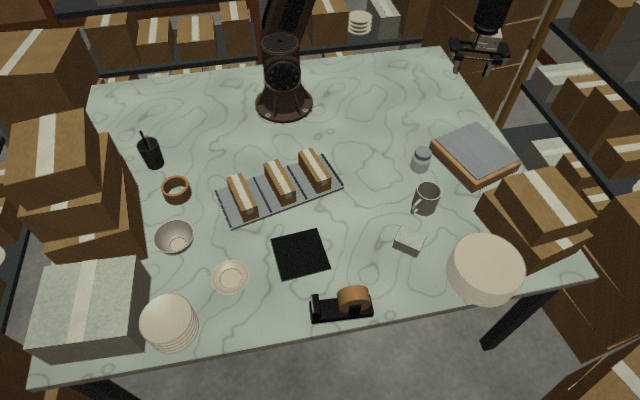

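The top view shows the tray around (358,247), with carton tops at about (307,261), (356,247) and (409,230) from left to right. The mat is at (344,151). Next I'll measure them using depth.

```bash
cat > h.py <<'E'
import numpy as np,cv2
def world(f):
    fx,fy,cx,cy,k1=[float(f[k]) for k in("fx","fy","cx","cy","k1")]
    h,w=f["z_map"].shape
    v,u=np.mgrid[0:h,0:w].astype(float)
    a=(u-cx)/fx;b=(v-cy)/fy;x,y=a.copy(),b.copy()
    for _ in range(10):
        s=1+k1*(x*x+y*y);x=a/s;y=b/s
    z=f["z_map"];P=np.stack([x*z,y*z,z],-1)
    T=f["cam_to_world"];W=P@T[:3,:3].T+T[:3,3]
    W[z<=0]=np.nan
    return W
def rays(f):
    g={k:f[k] for k in f};g["z_map"]=np.ones_like(f["z_map"])
    W=world(g);o=f["cam_to_world"][:3,3];return o,W-o
def plane(f,h):
    o,d=rays(f);return o+d*((h-o[2])/d[...,2])[...,None]
def rect(pts):
    m=cv2.minAreaRect((pts*1000).astype(np.float32));return m
def cartons(f):
    W=world(f);P=plane(f,.072)
    m=(abs(W[...,2]-.072)<.012)&(W[...,0]>.2)&(W[...,0]<.75)&(abs(W[...,1])<.28)
    n,l,st,_=cv2.connectedComponentsWithStats(m.astype(np.uint8))
    for i in range(1,n):
        if st[i,4]<200: continue
        r=rect(P[l==i][:,:2]);print("carton",st[i,4],[np.round(a,1) for a in r],np.nanmedian(W[l==i][:,2]).round(4), P[l==i].mean(0).round(4))
E
python3 - <<'E'
from h import *
for n in("top","scene"):
    f=dict(np.load(f"{n}0.npz"));print(n);cartons(f)
    px=f["pixels"].astype(int);P=plane(f,.004)
    m=(px.max(-1)<45)&(P[...,0]>.5)&(P[...,0]<.85)&(abs(P[...,1])<.25)
    nn,l,st,c=cv2.connectedComponentsWithStats(m.astype(np.uint8))
    for i in range(1,nn):
        if st[i,4]>800: print("mat",st[i],[np.round(a,1) for a in rect(P[l==i][:,:2])],P[l==i].mean(0))
    W=world(f)
    m=(W[...,2]>.015)&(W[...,2]<.3)&(W[...,0]>.2)&(W[...,0]<.95)&(abs(W[...,1])<.5)
    nn,l,st,c=cv2.connectedComponentsWithStats(m.astype(np.uint8))
    for i in range(1,nn):
        if st[i,4]>100: print("obj",st[i],np.nanmean(W[l==i],0).round(3),"zmax",np.nanmax(W[l==i][:,2]).round(3))
    # tray
    m=(W[...,2]>.007)&(W[...,2]<.022)&(W[...,0]>.2)&(W[...,0]<.75)&(abs(W[...,1])<.3)
    nn,l,st,c=cv2.connectedComponentsWithStats(cv2.morphologyEx(m.astype(np.uint8),cv2.MORPH_OPEN,np.ones((3,3))))
    m2=np.isin(l,[i for i in range(1,nn) if st[i,4]>150])
    P=plane(f,.012);print("tray",rect(P[m2][:,:2]))
E
```

```text
top
carton 1468 [array([ 485.7, -204.7]), array([151.5,  54.6]), np.float64(14.3)] 0.0723 [ 0.485  -0.2046  0.072 ]
carton 1451 [array([447.8, -79. ]), array([151.2,  52.8]), np.float64(14.3)] 0.0725 [ 0.4469 -0.0793  0.072 ]
carton 1452 [array([417.1,  43. ]), array([151.2,  52.3]), np.float64(14.2)] 0.0724 [0.4162 0.0428 0.072 ]
mat [ 313  121   63   60 3059] [array([701.6, -58.1]), array([147.3, 147.3]), np.float64(5.1)] [ 0.70066375 -0.05834012  0.004     ]
obj [ 455   40   61   60 2713] [ 0.871 -0.412  0.098] zmax 0.119
obj [ 123   55   71   73 4191] [0.858 0.418 0.079] zmax 0.095
obj [ 279   55   65   36 1866] [0.891 0.023 0.059] zmax 0.117
obj [ 508   78   27   69 1059] [ 0.755 -0.497  0.078] zmax 0.134
obj [404 110  42  41 321] [ 0.752 -0.271  0.018] zmax 0.023
obj [197 120  39  38 774] [0.733 0.268 0.043] zmax 0.053
obj [ 469  157   49   47 1186] [ 0.608 -0.433  0.037] zmax 0.061
obj [154 171  48  35 906] [0.608 0.363 0.057] zmax 0.091
obj [ 387  195   45   70 1707] [ 0.484 -0.202  0.067] zmax 0.078
obj [422 195  23  62 163] [ 0.498 -0.272  0.019] zmax 0.027
obj [371 209  22
[... 1273 characters left out ...]
 159  34  49 886] [ 0.463 -0.083  0.061] zmax 0.077
obj [226 173  34  50 893] [ 0.502 -0.207  0.063] zmax 0.079
obj [161 175  30  28 506] [ 0.403 -0.42   0.037] zmax 0.053
obj [410 181  32  33 735] [0.609 0.364 0.055] zmax 0.089
obj [153 219  41  37 829] [ 0.585 -0.428  0.038] zmax 0.061
obj [393 226  33  30 598] [0.743 0.264 0.041] zmax 0.05
obj [ 446  232   76   69 3295] [0.878 0.412 0.08 ] zmax 0.093
obj [ 133  254   66  100 3185] [ 0.869 -0.427  0.097] zmax 0.132
obj [211 260  38  35 210] [ 0.744 -0.271  0.017] zmax 0.023
obj [ 309  285   65   38 1716] [0.909 0.015 0.059] zmax 0.113
tray ((541.4400634765625, -97.96054077148438), (343.4101257324219, 476.6170654296875), 13.947295188903809)
```

```bash
cat >> h.py <<'E'
from scipy.spatial.transform import Rotation as Ro
YAW=194.2
C={"L":(.417,.043),"M":(.4475,-.079),"R":(.4855,-.2047),"mat":(.7015,-.059)}
def go(x,y,z,tilt=0,yaw=YAW):
    from station import arm
    s=arm.get_state()
    R=Ro.from_euler("xyz",s["ee_rot"])
    T=Ro.from_euler("xyz",[-90,0,yaw],degrees=True)*Ro.from_rotvec([0,0,tilt],degrees=True)
    d=R.inv().apply(np.array([x,y,z])-s["eef_pos"])*1000
    print("t",round(s["t"],2),"pos",s["eef_pos"].round(4),"w",s["width"].round(4),"dp",d.round(1),"rot",np.degrees((R.inv()*T).as_rotvec()).round(2),"F",s["force"].round(2),"Mtool",R.inv().apply(s["moment"]).round(3),"qd",abs(s["qd"]).max().round(3))
    return d
E
```

Emit:
{"fn": "move_arm", "kwargs": {"deltas": [{"dp":[0,0,0],"rotation":[0,-7,0]},{"dp":[0,0,0],"rotation":[0,-7,0]},{"dp":[0,0,0],"rotation":[0,-7,0]},{"dp":[0,0,0],"rotation":[0,-7,0]},{"dp":[0,0,0],"rotation":[0,-7,0]}], "jaw": 0, "squeeze": 35}}

```text
t: 0.52
eef_pos: [0.2377, 0.6297, 0.2228]
ee_rot: [-1.565, -0.003, -2.879]
force: [-0.7, -0.0, 0.6]
width: 0.0875
```

```bash
python3 -c "
from h import *
go(*C['L'],.2)"
```

```text
Traceback (most recent call last):
  File "h.py", line 36, in go
    print("t",round(s["t"],2),"pos",s["eef_pos"].round(4),"w",s["width"].round(4),"dp",d.round(1),"rot",np.degrees((R.inv()*T).as_rotvec()).round(2),"F",s["force"].round(2),"Mtool",R.inv().apply(s["moment"]).round(3),"qd",abs(s["qd"]).max().round(3))
                                                              ^^^^^^^^^^^^^^^^
AttributeError: 'float' object has no attribute 'round'
```

```bash
sed -i 's/s\["width"\].round(4)/round(s["width"],4)/' h.py; python3 -c "
from h import *
go(*C['L'],.2)"
```

```text
t 0.52 pos [0.2377 0.6297 0.2228] w 0.0875 dp [-21.   26.2 613. ] rot [-0.33  0.84  0.19] F [-0.74 -0.04  0.64] Mtool [0.026 0.015 0.028] qd 1.492
```

Emit:
{"fn": "move_arm", "kwargs": {"deltas": [{"dp":[-1.5,0,41],"rotation":[0,0,0]},{"dp":[-1.5,0,41],"rotation":[0,0,0]},{"dp":[-1.5,0,41],"rotation":[0,0,0]},{"dp":[-1.5,0,41],"rotation":[0,0,0]},{"dp":[-1.5,0,41],"rotation":[0,0,0]}]}}

```text
t: 0.93
eef_pos: [0.2979, 0.4337, 0.2176]
ee_rot: [-1.558, -0.007, -2.863]
force: [1.2, -0.2, 0.8]
width: 0.0879
```

```bash
python3 -c "
from h import *
go(*C['L'],.2)"
```

```text
t 0.93 pos [0.2979 0.4337 0.2176] w 0.0879 dp [ -7.3  22.9 408.1] rot [-0.76  1.74  0.4 ] F [ 1.19 -0.17  0.81] Mtool [ 0.003 -0.066  0.114] qd 0.643
```

Emit:
{"fn": "move_arm", "kwargs": {"deltas": [{"dp":[-0.7,0,41],"rotation":[-0.5,1,0.3]},{"dp":[-0.7,0,41],"rotation":[-0.5,1,0.3]},{"dp":[-0.7,0,41],"rotation":[0,0,0]},{"dp":[-0.7,0,41],"rotation":[0,0,0]},{"dp":[-0.7,0,41],"rotation":[0,0,0]}]}}

```text
t: 1.35
eef_pos: [0.3508, 0.2322, 0.2164]
ee_rot: [-1.574, 0.003, -2.898]
force: [1.2, -0.6, -0.6]
width: 0.0878
```

```bash
python3 -c "
from h import *
go(*C['L'],.2)"
```

```text
t 1.35 pos [0.3508 0.2322 0.2164] w 0.0878 dp [-18.6  15.8 199.6] rot [ 0.2  -0.26 -0.16] F [ 1.17 -0.64 -0.62] Mtool [0.145 0.003 0.171] qd 0.874
```

Emit:
{"fn": "move_arm", "kwargs": {"deltas": [{"dp":[-4,3,40],"rotation":[0,0,0]},{"dp":[-4,3,40],"rotation":[0,0,0]},{"dp":[-4,3,40],"rotation":[0,0,0]},{"dp":[-4,3,40],"rotation":[0,0,0]},{"dp":[-3,3,35],"rotation":[0,0,0]}]}}

```text
t: 1.77
eef_pos: [0.4151, 0.0393, 0.2017]
ee_rot: [-1.577, 0.007, -2.895]
force: [1.2, 0.9, 0.6]
width: 0.0876
```

```bash
python3 -c "
from h import *
go(*C['L'],.2)
from station import arm
f=arm.grab_frame('top');cv2.imwrite('pics/top1.png',f['pixels'][:,:,::-1])
f=arm.grab_frame('wrist');cv2.imwrite('pics/w1.png',f['pixels'][:,:,::-1]);print(f['mount'].round(3),f['fx'])
go(*C['L'],.2)
"
```

```text
t 1.77 pos [0.4151 0.0393 0.2017] w 0.0876 dp [-2.7  1.7 -3.1] rot [ 0.38 -0.05 -0.41] F [1.16 0.85 0.57] Mtool [ 0.111 -0.019  0.14 ] qd 1.154
[[ 0.001  0.959  0.284 -0.077]
 [-0.001 -0.284  0.959 -0.159]
 [ 1.    -0.001  0.    -0.   ]
 [ 0.     0.     0.     1.   ]] 313.50606041345674
t 1.87 pos [0.4151 0.0371 0.2009] w 0.0876 dp [-3.3  0.9 -5.3] rot [ 0.33 -0.42 -0.28] F [ 0.45  0.14 -0.29] Mtool [ 0.022  0.017 -0.037] qd 0.107
```

View pics/w1.png

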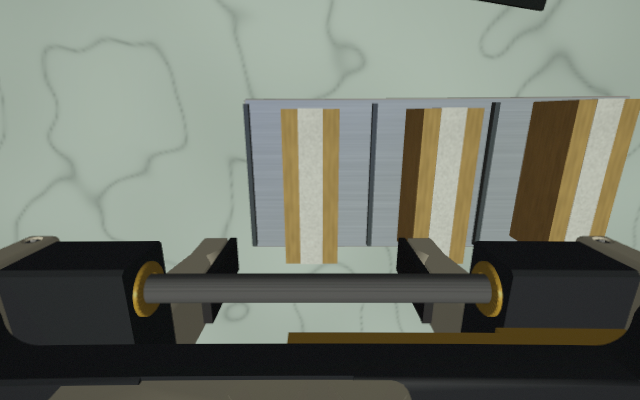

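```bash
cat >> h.py <<'E'
def wristframe():
    from station import arm
    s=arm.get_state();f=arm.grab_frame('wrist')
    T=np.eye(4);T[:3,:3]=Ro.from_euler("xyz",s["ee_rot"]).as_matrix();T[:3,3]=s["eef_pos"]
    f["cam_to_world"]=T@f["mount"];return f
E
python3 -c "
from h import *
f=wristframe();cartons(f)
"
```

```text
carton 9690 [array([ 492.8, -199.1]), array([131.7,  63. ]), np.float64(14.2)] 0.0726 [ 0.4975 -0.1979  0.072 ]
carton 8567 [array([447.2, -78.1]), array([149.7,  56.8]), np.float64(14.2)] 0.0727 [ 0.4587 -0.0762  0.072 ]
carton 8513 [array([416.2,  42.1]), array([149.8,  52.1]), np.float64(14.1)] 0.0727 [0.4213 0.0433 0.072 ]
```

The left carton's tape lies between the fingers at (310,185). The wrist fix (0.416, 0.042) agrees with the top camera, so I'm descending.

Emit:
{"fn": "move_arm", "kwargs": {"deltas": [{"dp":[-2,30,-5],"rotation":[0,0,0]},{"dp":[-0.5,40,0],"rotation":[0,0,0]},{"dp":[0,40,0],"rotation":[0,0,0]},{"dp":[0,30,0],"rotation":[0,0,0]},{"dp":[0,10,0],"rotation":[0,0,0]}]}}

```text
t: 2.33
eef_pos: [0.4215, 0.0497, 0.0513]
ee_rot: [-1.581, 0.02, -2.901]
force: [-1.1, -0.1, 0.1]
width: 0.0877
```

```bash
python3 -c "
from h import *
go(.4165,.0425,.031)
"
```

```text
t 2.33 pos [0.4215 0.0497 0.0513] w 0.0877 dp [ 7.  20.1  6. ] rot [ 0.57 -0.42 -1.15] F [-1.14 -0.1   0.08] Mtool [ 0.118  0.022 -0.177] qd 0.334
```

Emit:
{"fn": "move_arm", "kwargs": {"deltas": [{"dp":[6,8,6],"rotation":[0.5,-0.3,-1]},{"dp":[0,10,0],"rotation":[0,0,0]},{"dp":[0,2,0],"rotation":[0,0,0]}]}}

```text
t: 2.58
eef_pos: [0.4145, 0.0432, 0.0277]
ee_rot: [-1.569, -0.006, -2.891]
force: [-0.8, -0.7, -0.0]
width: 0.0879
```

```bash
python3 -c "
from h import *
go(.4165,.0425,.031)
"
```

```text
t 2.58 pos [0.4145 0.0432 0.0277] w 0.0879 dp [-1.8 -3.3  1.2] rot [-0.1   0.18  0.32] F [-0.76 -0.65 -0.01] Mtool [ 0.005 -0.042 -0.012] qd 0.035
```

Emit:
{"fn": "move_arm", "kwargs": {"deltas": [{"dp":[-1.5,-3,1],"rotation":[0,0,0]},{"dp":[0,0,0],"rotation":[0,0,0]}]}}

```text
t: 2.75
eef_pos: [0.4161, 0.0432, 0.0311]
ee_rot: [-1.568, -0.007, -2.888]
force: [-0.2, 0.2, 0.6]
width: 0.0874
```

Emit:
{"fn": "move_arm", "kwargs": {"deltas": [{"dp":[0,0,0],"rotation":[0,0,0]},{"dp":[0,0,0],"rotation":[0,0,0]},{"dp":[0,0,0],"rotation":[0,0,0]},{"dp":[0,0,0],"rotation":[0,0,0]},{"dp":[0,0,0],"rotation":[0,0,0]}], "jaw": 255, "squeeze": 35}}

```text
t: 3.17
eef_pos: [0.4184, 0.0449, 0.0345]
ee_rot: [-1.57, -0.001, -2.887]
force: [-0.2, -0.7, 0.3]
width: 0.0596
```

```bash
python3 -c "
from h import *
go(.4165,.0425,.031)
"
```

```text
t 3.17 pos [0.4184 0.0449 0.0345] w 0.0596 dp [2.4 3.5 1.8] rot [-0.05  0.37  0.04] F [-0.17 -0.74  0.3 ] Mtool [0.055 0.02  0.012] qd 0.012
```

Emit:
{"fn": "move_arm", "kwargs": {"deltas": [{"dp":[2,3,1.5],"rotation":[0,0,0]},{"dp":[0,0,0],"rotation":[0,0,0]},{"dp":[0,0,0],"rotation":[0,0,0]},{"dp":[0,0,0],"rotation":[0,0,0]}]}}

```text
t: 3.5
eef_pos: [0.417, 0.0428, 0.0317]
ee_rot: [-1.57, 0.001, -2.888]
force: [-0.8, 1.6, 2.7]
width: 0.0518
```

```bash
python3 -c "
from h import *
go(.4165,.0425,.031)
"
```

```text
t 3.5 pos [0.417  0.0428 0.0317] w 0.0518 dp [0.6 0.7 0.1] rot [-0.02  0.35 -0.04] F [-0.83  1.58  2.7 ] Mtool [-0.403 -0.07  -0.143] qd 0.001
```

Emit:
{"fn": "move_arm", "kwargs": {"deltas": [{"dp":[0,0,0],"rotation":[0,0,0]},{"dp":[0,-10,0],"rotation":[0,0,0]},{"dp":[0,-35,0],"rotation":[0,0,0]},{"dp":[0,-40,0],"rotation":[0,0,0]},{"dp":[0,-40,0],"rotation":[0,0,0]}]}}

```text
t: 3.92
eef_pos: [0.4092, 0.0389, 0.1512]
ee_rot: [-1.565, -0.023, -2.891]
force: [1.9, 1.8, -3.0]
width: 0.0518
```

Emit:
{"fn": "move_arm", "kwargs": {"deltas": [{"dp":[-20,-35,0],"rotation":[0,0,0]},{"dp":[-35,0,0],"rotation":[0,0,0]},{"dp":[-35,0,0],"rotation":[0,0,0]},{"dp":[0,0,0],"rotation":[0,0,0]},{"dp":[0,0,0],"rotation":[0,0,0]}]}}

```text
t: 4.33
eef_pos: [0.5012, 0.0628, 0.1942]
ee_rot: [-1.569, -0.012, -2.89]
force: [-1.2, 0.2, -3.7]
width: 0.0518
```

```bash
python3 -c "
from h import *
go(.4165,.0425,.031)
from station import arm
f=arm.grab_frame('scene');cv2.imwrite('pics/s2.png',f['pixels'][:,:,::-1])
for _ in range(4):
  go(.4165,.0425,.031);arm.grab_frame('top')
"
```

```text
t 4.33 pos [0.5012 0.0628 0.1942] w 0.0518 dp [ 85.1 164.3  -1.6] rot [-0.09  0.21  0.7 ] F [-1.15  0.24 -3.71] Mtool [ 0.038  0.021 -0.191] qd 0.062
t 4.38 pos [0.5013 0.0629 0.1941] w 0.0517 dp [ 85.3 164.1  -1.7] rot [-0.11  0.24  0.68] F [ 1.79  0.24 -3.05] Mtool [ 0.063 -0.036  0.459] qd 0.031
t 4.43 pos [0.5005 0.0626 0.194 ] w 0.0519 dp [ 84.4 164.1  -1.8] rot [-0.12  0.24  0.71] F [-0.47 -0.09 -3.69] Mtool [ 0.078 -0.002 -0.019] qd 0.024
t 4.48 pos [0.5    0.0625 0.1941] w 0.0521 dp [ 83.8 164.2  -1.8] rot [-0.11  0.25  0.71] F [ 0.69 -0.11 -3.05] Mtool [0.066 0.03  0.059] qd 0.015
t 4.53 pos [0.4998 0.0624 0.1943] w 0.0516 dp [ 83.7 164.4  -1.8] rot [-0.11  0.26  0.7 ] F [-0.34 -0.73 -3.3 ] Mtool [ 0.111 -0.022  0.035] qd 0.01
```

View pics/s2.png

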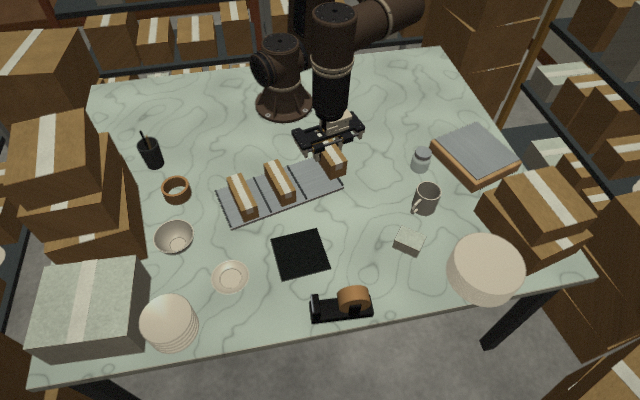

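The scene view shows the left carton held clear at (333,157), and it weighs about 0.34 kg. Next I'll rock it.

Emit:
{"fn": "move_arm", "kwargs": {"deltas": [{"dp":[0,0,0],"rotation":[0,0,7]},{"dp":[0,0,0],"rotation":[0,0,7]},{"dp":[0,0,0],"rotation":[0,0,7]},{"dp":[0,0,0],"rotation":[0,0,7]},{"dp":[0,0,0],"rotation":[0,0,7]}]}}

```text
t: 5.0
eef_pos: [0.5089, 0.0608, 0.2052]
ee_rot: [-1.586, 0.561, -2.892]
force: [-175.1, -45.0, -218.8]
width: 0.052
```

Emit:
{"fn": "move_arm", "kwargs": {"deltas": [{"dp":[0,0,0],"rotation":[0,0,0]},{"dp":[0,0,0],"rotation":[0,0,0]},{"dp":[0,0,0],"rotation":[0,0,0]},{"dp":[0,0,0],"rotation":[0,0,0]},{"dp":[0,0,0],"rotation":[0,0,0]}]}}

```text
t: 5.42
eef_pos: [0.5116, 0.0634, 0.216]
ee_rot: [-1.592, 0.584, -2.892]
force: [-0.3, 0.4, -3.6]
width: 0.0517
```

```bash
cat >> h.py <<'E'
def meas(n=8):
    from station import arm
    A=[]
    for _ in range(n):
        s=arm.get_state();R=Ro.from_euler("xyz",s["ee_rot"]);A.append(np.r_[R.inv().apply(s["moment"]),s["force"]]);arm.grab_frame('top')
    A=np.array(A);print("Mtool mean",A[:,:3].mean(0).round(3),"Fmean",A[:,3:].mean(0).round(2),"Mz",A[:,2].round(2))
E
python3 -c "
from h import *
go(.5,.0625,.194)
from station import arm
f=arm.grab_frame('scene');cv2.imwrite('pics/s3.png',f['pixels'][:,:,::-1])
"
```

```text
t 5.42 pos [0.5116 0.0634 0.216 ] w 0.0517 dp [21.6 12.1 -1.7] rot [  1.23   0.47 -33.44] F [-0.29  0.37 -3.59] Mtool [ 0.135 -0.05  -2.549] qd 0.019
```

View pics/s3.png

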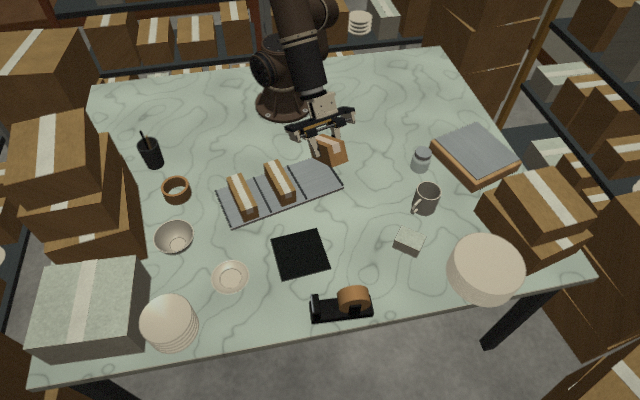

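The arm reported about 280 N for one instant during the tilt, then returned to just the carton's weight. I'm checking whether that was a real contact or a one-off reading before going on.

```bash
python3 -c "
from h import *
from station import arm
s=arm.get_state();print(s)
meas(5)
f=wristframe();cv2.imwrite('pics/w3.png',f['pixels'][:,:,::-1])
s=arm.get_state();print(s['force'],s['moment'],s['eef_pos'],s['width'])
"
```

```text
{'t': 5.4667, 'q': array([ 0.54719957, -0.22454991, -1.01615118,  0.59581691, -0.25377359,
        0.74029964]), 'qd': array([-0.00128985,  0.00813744,  0.00188312,  0.00724316,  0.00435432,
       -0.00369755]), 'joint_efforts': array([  0.07716267, -10.43460667,  29.57944036,   5.36164954,
         2.0120497 ,  -0.02986686]), 'eef_pos': array([0.5113848 , 0.06330212, 0.21553472]), 'ee_rot': array([-1.59209092,  0.58283989, -2.8917917 ]), 'force': array([-0.44931984, -0.45451352, -3.63167973]), 'moment': array([-0.81396345,  2.43373728, -0.02379674]), 'width': 0.05209211535237045}
Mtool mean [ 0.133 -0.026 -2.503] Fmean [ 0.14 -0.09 -3.06] Mz [-2.56 -2.45 -2.48 -2.54 -2.48]
[-0.14175918 -0.0191766  -2.8700068 ] [-0.7797832   2.32852472 -0.00951487] [0.51246732 0.06410846 0.2167813 ] 0.051742307402059456
```

View pics/w3.png

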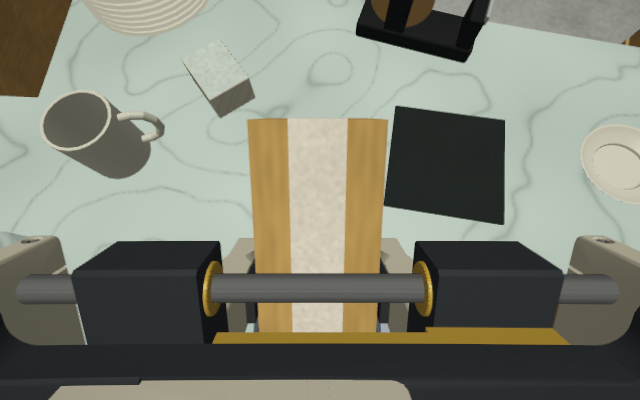

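No collision is visible: the carton is gripped centrally at (318,220) and nothing is near it. The cause is the arm itself. Joint 3 sits at -1.016 against its -1.02 limit and the wrist is nearly straight, so this was too close in to tilt that way. I'll ease outward and do the rest of the rocking further out.

Emit:
{"fn": "move_arm", "kwargs": {"deltas": [{"dp":[-8,5,0],"rotation":[0,0,-1]},{"dp":[-8,5,0],"rotation":[0,0,-1]},{"dp":[-8,5,0],"rotation":[0,0,-1]}]}}

```text
t: 6.02
eef_pos: [0.5374, 0.0697, 0.2148]
ee_rot: [-1.592, 0.528, -2.89]
force: [-0.1, -0.7, -3.2]
width: 0.0519
```

```bash
python3 -c "
from h import *
go(.6,.09,.2,20)
from station import arm
s=arm.get_state();print(s['q'].round(3),s['qd'].round(2))
"
```

```text
t 6.02 pos [0.5374 0.0697 0.2148] w 0.0519 dp [-49.3  45.9  -3.1] rot [  1.27   0.28 -10.25] F [-0.11 -0.7  -3.21] Mtool [ 0.284 -0.058 -2.16 ] qd 0.707
[ 0.563 -0.146 -0.873  0.396 -0.357  0.926] [-0.    0.33  0.59 -0.71 -0.4   0.7 ]
```

Emit:
{"fn": "move_arm", "kwargs": {"deltas": [{"dp":[-11,8,0],"rotation":[0.2,0,-4]},{"dp":[-11,7,0],"rotation":[0.2,0,-5]},{"dp":[-12,7,0],"rotation":[0.2,0,-5]},{"dp":[-12,6,0],"rotation":[0.2,0,-5]},{"dp":[-12,5,0],"rotation":[0.2,0,-5]}]}}

```text
t: 6.43
eef_pos: [0.5977, 0.0896, 0.2025]
ee_rot: [-1.581, 0.091, -2.88]
force: [-0.1, -0.3, -2.4]
width: 0.0518
```

```bash
python3 -c "
from h import *
go(.6,.09,.2,0)
from station import arm
s=arm.get_state();print(s['q'].round(3),s['qd'].round(2))
"
```

```text
t 6.43 pos [0.5977 0.0896 0.2025] w 0.0518 dp [-2.1  2.7  0.2] rot [ 0.6   0.83 -5.21] F [-0.09 -0.35 -2.39] Mtool [ 0.214  0.005 -0.193] qd 1.477
[ 0.478  0.207 -0.265  0.012 -1.008  1.349] [-0.21  0.92  1.34 -0.32 -1.48  0.41]
```

Emit:
{"fn": "move_arm", "kwargs": {"deltas": [{"dp":[0,0,0],"rotation":[0.5,0.5,-4]},{"dp":[0,0,0],"rotation":[0,0,0]},{"dp":[0,0,0],"rotation":[0,0,0]},{"dp":[0,0,0],"rotation":[0,0,0]}]}}

```text
t: 6.77
eef_pos: [0.6046, 0.0926, 0.1974]
ee_rot: [-1.572, 0.011, -2.889]
force: [-0.2, 0.2, -3.7]
width: 0.0521
```

```bash
sed -i 's/print("Mtool mean"/tz=[Ro.from_euler("xyz",arm.get_state()["ee_rot"]).as_matrix()[2,0]][0];print("tiltdeg",-np.degrees(np.arcsin(tz)).round(2),"Mtool mean"/' h.py; python3 -c "
from h import *
go(.6,.09,.2,0)
meas()
go(.6,.09,.2,0)
"
```

```text
t 6.77 pos [0.6046 0.0926 0.1974] w 0.0521 dp [ 5.  -2.6  1.3] rot [ 0.08  0.29 -0.61] F [-0.24  0.25 -3.74] Mtool [ 0.04  -0.06  -0.103] qd 0.015
tiltdeg 0.71 Mtool mean [ 0.071 -0.022 -0.061] Fmean [-0.24 -0.04 -3.5 ] Mz [-0.1  -0.03 -0.17 -0.06 -0.03 -0.06 -0.02 -0.02]
t 7.17 pos [0.6041 0.0924 0.1993] w 0.0513 dp [ 4.6 -0.8  1.3] rot [ 0.09  0.31 -0.71] F [ 0.23 -0.01 -3.36] Mtool [ 0.126  0.003 -0.021] qd 0.007
```

Emit:
{"fn": "move_arm", "kwargs": {"deltas": [{"dp":[0,0,0],"rotation":[0,0,-6]},{"dp":[0,0,0],"rotation":[0,0,-6]},{"dp":[0,0,0],"rotation":[0,0,-6]},{"dp":[0,0,0],"rotation":[0,0,-6]},{"dp":[0,0,0],"rotation":[0,0,-6]}]}}

```text
t: 7.58
eef_pos: [0.6001, 0.0914, 0.2083]
ee_rot: [-1.577, -0.514, -2.883]
force: [0.5, 0.0, -4.0]
width: 0.0518
```

```bash
python3 -c "
from h import *
go(.6,.09,.2,0)
from station import arm
s=arm.get_state();print(s['q'].round(3),s['qd'].round(2))
"
```

```text
t 7.58 pos [0.6001 0.0914 0.2083] w 0.0518 dp [-3.7  7.5  1.4] rot [ 0.17  0.52 29.47] F [ 0.51  0.03 -4.  ] Mtool [0.066 0.056 2.391] qd 1.483
[ 0.417  0.589  0.268 -0.085 -1.758  1.417] [-0.1   0.83  1.05 -0.17 -1.48  0.06]
```

Smooth this time. I'll hold the dip briefly, then level out and measure.

Emit:
{"fn": "move_arm", "kwargs": {"deltas": [{"dp":[0,0,0],"rotation":[0,0,0]},{"dp":[0,0,0],"rotation":[0,0,0]},{"dp":[0,0,0],"rotation":[0,0,0]},{"dp":[0,0,0],"rotation":[0,0,6]},{"dp":[0,0,0],"rotation":[0,0,6]}]}}

```text
t: 8.0
eef_pos: [0.6028, 0.0923, 0.191]
ee_rot: [-1.573, -0.326, -2.887]
force: [-0.2, 0.9, -1.8]
width: 0.052
```

Emit:
{"fn": "move_arm", "kwargs": {"deltas": [{"dp":[0,0,0],"rotation":[0,0,6]},{"dp":[0,0,0],"rotation":[0,0,6]},{"dp":[0,0,0],"rotation":[0,0,6]},{"dp":[0,0,0],"rotation":[0,0,0]},{"dp":[0,0,0],"rotation":[0,0,0]}]}}

```text
t: 8.42
eef_pos: [0.5974, 0.0903, 0.2]
ee_rot: [-1.577, 0.028, -2.885]
force: [0.9, 0.0, -3.2]
width: 0.0521
```

```bash
python3 -c "
from h import *
go(.6,.09,.2,0)
meas()
go(.6,.09,.2,0)
"
```

```text
t 8.42 pos [0.5974 0.0903 0.2   ] w 0.0521 dp [-2.5  0.1  1. ] rot [ 0.36  0.51 -1.61] F [ 0.86  0.03 -3.24] Mtool [0.025 0.044 0.03 ] qd 0.126
tiltdeg 1.24 Mtool mean [ 0.083  0.011 -0.114] Fmean [ 0.23  0.13 -3.1 ] Mz [ 0.03 -0.57  0.01 -0.04 -0.05 -0.07 -0.13 -0.09]
t 8.82 pos [0.5997 0.0911 0.1963] w 0.0517 dp [-0.1 -3.7  1.1] rot [ 0.31  0.44 -1.24] F [ 0.59 -0.71 -4.1 ] Mtool [ 0.09  -0.01  -0.134] qd 0.005
```

Left carton's moment, corrected for residual tilt, is -0.007 N·m after one dip and +0.015 after the other. There's no shift, so it is solid, and I'm putting it back.

Emit:
{"fn": "move_arm", "kwargs": {"deltas": [{"dp":[37,0,0.3],"rotation":[0.3,0.4,-1.2]},{"dp":[37,0,0.3],"rotation":[0,0,0]},{"dp":[37,0,0.3],"rotation":[0,0,0]},{"dp":[37,0,0.3],"rotation":[0,0,0]},{"dp":[25,0,0],"rotation":[0,0,0]}]}}

```text
t: 9.23
eef_pos: [0.4328, 0.0469, 0.1896]
ee_rot: [-1.567, -0.009, -2.895]
force: [-1.6, -0.4, -3.8]
width: 0.0518
```

```bash
python3 -c "
from h import *
go(.417,.0428,.0317)
"
```

```text
t 9.23 pos [0.4328 0.0469 0.1896] w 0.0518 dp [ 14.8 158.   -0.5] rot [-0.23 -0.08  0.53] F [-1.64 -0.4  -3.82] Mtool [-0.056 -0.006 -0.082] qd 0.538
```

Emit:
{"fn": "move_arm", "kwargs": {"deltas": [{"dp":[6,20,0],"rotation":[-0.2,0,0.3]},{"dp":[0,40,0],"rotation":[0,0,0]},{"dp":[0,35,0],"rotation":[0,0,0]},{"dp":[0,15,0],"rotation":[0,0,0]}]}}

```text
t: 9.57
eef_pos: [0.4262, 0.0457, 0.0817]
ee_rot: [-1.574, 0.008, -2.894]
force: [0.5, 0.1, -3.3]
width: 0.0518
```

```bash
python3 -c "
from h import *
go(.417,.0428,.0317)
"
```

```text
t 9.57 pos [0.4262 0.0457 0.0817] w 0.0518 dp [10.  49.9  0.7] rot [ 0.18 -0.02 -0.47] F [ 0.54  0.06 -3.25] Mtool [ 0.065  0.025 -0.226] qd 0.483
```

Emit:
{"fn": "move_arm", "kwargs": {"deltas": [{"dp":[9,10,0.7],"rotation":[0.2,0,-0.4]},{"dp":[1,15,0],"rotation":[0,0,0]},{"dp":[0,6,0],"rotation":[0,0,0]},{"dp":[0,0,0],"rotation":[0,0,0]}]}}

```text
t: 9.9
eef_pos: [0.4155, 0.0417, 0.0449]
ee_rot: [-1.567, -0.008, -2.894]
force: [-0.1, 0.3, -3.6]
width: 0.0517
```

```bash
python3 -c "
from h import *
go(.417,.0428,.0317)
"
```

```text
t 9.9 pos [0.4155 0.0417 0.0449] w 0.0517 dp [-1.8 13.2 -0.8] rot [-0.21 -0.04  0.45] F [-0.14  0.26 -3.62] Mtool [ 0.06  -0.044  0.007] qd 0.017
```

Emit:
{"fn": "move_arm", "kwargs": {"deltas": [{"dp":[-1.5,5,-0.8],"rotation":[-0.2,0,0.4]},{"dp":[0,5,0],"rotation":[0,0,0]},{"dp":[0,1.5,0],"rotation":[0,0,0]},{"dp":[0,0,0],"rotation":[0,0,0]}]}}

```text
t: 10.23
eef_pos: [0.4196, 0.0442, 0.0337]
ee_rot: [-1.571, 0.002, -2.894]
force: [-0.3, -0.2, -3.4]
width: 0.052
```

```bash
python3 -c "
from h import *
go(.417,.0428,.0317)
"
```

```text
t 10.23 pos [0.4196 0.0442 0.0337] w 0.052 dp [2.8 2.  0.7] rot [ 0.02 -0.01 -0.13] F [-0.3  -0.15 -3.39] Mtool [0.067 0.016 0.023] qd 0.007
```

Emit:
{"fn": "move_arm", "kwargs": {"deltas": [{"dp":[2.5,2,0.6],"rotation":[0,0,0]},{"dp":[0,0.7,0],"rotation":[0,0,0]},{"dp":[0,0,0],"rotation":[0,0,0]}]}}

```text
t: 10.48
eef_pos: [0.4187, 0.0437, 0.0326]
ee_rot: [-1.572, 0.006, -2.893]
force: [-0.9, -0.3, -3.1]
width: 0.0518
```

```bash
python3 -c "
from h import *
go(.417,.0428,.0317)
"
```

```text
t 10.48 pos [0.4187 0.0437 0.0326] w 0.0518 dp [1.9 0.9 0.5] rot [ 0.07  0.03 -0.35] F [-0.95 -0.34 -3.09] Mtool [ 0.103 -0.05   0.01 ] qd 0.013
```

Emit:
{"fn": "move_arm", "kwargs": {"deltas": [{"dp":[1.5,1.5,0.5],"rotation":[0,0,-0.3]},{"dp":[0,1,0],"rotation":[0,0,0]},{"dp":[0,0,0],"rotation":[0,0,0]}]}}

```text
t: 10.73
eef_pos: [0.4182, 0.0434, 0.0322]
ee_rot: [-1.573, 0.004, -2.892]
force: [-0.2, -0.0, -3.6]
width: 0.0516
```

```bash
python3 -c "
from h import *
go(.417,.0428,.0317)
"
```

```text
t 10.73 pos [0.4182 0.0434 0.0322] w 0.0516 dp [1.3 0.5 0.3] rot [ 0.12  0.1  -0.21] F [-0.17 -0.01 -3.6 ] Mtool [0.075 0.036 0.002] qd 0.017
```

Emit:
{"fn": "move_arm", "kwargs": {"deltas": [{"dp":[1,1.5,0],"rotation":[0,0,0]},{"dp":[0,1.2,0],"rotation":[0,0,0]},{"dp":[0,0.5,0],"rotation":[0,0,0]}]}}

```text
t: 10.98
eef_pos: [0.4181, 0.0435, 0.0318]
ee_rot: [-1.573, 0.006, -2.891]
force: [0.1, -0.6, -2.5]
width: 0.0519
```

```bash
python3 -c "
from h import *
go(.417,.0428,.0317)
"
```

```text
t 10.98 pos [0.4181 0.0435 0.0318] w 0.0519 dp [1.2 0.1 0.4] rot [ 0.11  0.17 -0.34] F [ 0.1  -0.59 -2.48] Mtool [ 0.108  0.024 -0.183] qd 0.005
```

Emit:
{"fn": "move_arm", "kwargs": {"deltas": [{"dp":[0.5,1.5,0],"rotation":[0,0,0]},{"dp":[0,0.8,0],"rotation":[0,0,0]}]}}

```text
t: 11.15
eef_pos: [0.4181, 0.0435, 0.0318]
ee_rot: [-1.573, 0.007, -2.89]
force: [-4.3, 0.1, 8.8]
width: 0.0518
```

Emit:
{"fn": "move_arm", "kwargs": {"deltas": [{"dp":[0,0,0],"rotation":[0,0,0]},{"dp":[0,0,0],"rotation":[0,0,0]},{"dp":[0,0,0],"rotation":[0,0,0]},{"dp":[0,0,0],"rotation":[0,0,0]}], "jaw": 0}}

```text
t: 11.48
eef_pos: [0.4189, 0.0439, 0.0324]
ee_rot: [-1.573, 0.009, -2.889]
force: [0.3, 0.2, 0.8]
width: 0.073
```

```bash
python3 -c "
from h import *
go(.417,.0428,.0317)
"
```

```text
t 11.48 pos [0.4189 0.0439 0.0324] w 0.073 dp [2.1 0.7 0.6] rot [ 0.13  0.25 -0.54] F [0.31 0.22 0.78] Mtool [ 0.023 -0.003 -0.025] qd 0.002
```

Emit:
{"fn": "move_arm", "kwargs": {"deltas": [{"dp":[0,0,0],"rotation":[0,0,0]},{"dp":[0,-15,0],"rotation":[0,0,0]},{"dp":[0,-35,0],"rotation":[0,0,0]},{"dp":[0,-40,0],"rotation":[0,0,0]},{"dp":[0,-35,0],"rotation":[0,0,0]}]}}

```text
t: 11.9
eef_pos: [0.4127, 0.0404, 0.1538]
ee_rot: [-1.568, -0.009, -2.891]
force: [0.7, 0.8, -1.3]
width: 0.0881
```

```bash
python3 -c "
from h import *
go(.447,-.0785,.15)
f=wristframe();cartons(f);cv2.imwrite('pics/w4.png',f['pixels'][:,:,::-1])
go(.447,-.0785,.15)
"
```

```text
t 11.9 pos [0.4127 0.0404 0.1538] w 0.0881 dp [ -3.8   4.1 123.7] rot [-0.15  0.16  0.53] F [ 0.67  0.83 -1.32] Mtool [-0.029  0.019  0.291] qd 1.171
carton 5161 [array([ 487.1, -175.6]), array([128.8,  41.9]), np.float64(30.7)] 0.0721 [ 0.4896 -0.1826  0.072 ]
carton 11096 [array([421.6,  44.4]), array([137.9,  52.1]), np.float64(14.4)] 0.0727 [0.4272 0.0458 0.072 ]
carton 10766 [array([452.7, -75.8]), array([136.5,  57.9]), np.float64(14.0)] 0.0727 [ 0.4662 -0.0724  0.072 ]
t 11.95 pos [0.4164 0.0417 0.1604] w 0.0876 dp [  0.4  10.6 124. ] rot [-0.11  0.25 -0.02] F [4.05 0.57 8.2 ] Mtool [0.09  0.004 0.832] qd 0.22
```

View pics/w4.png

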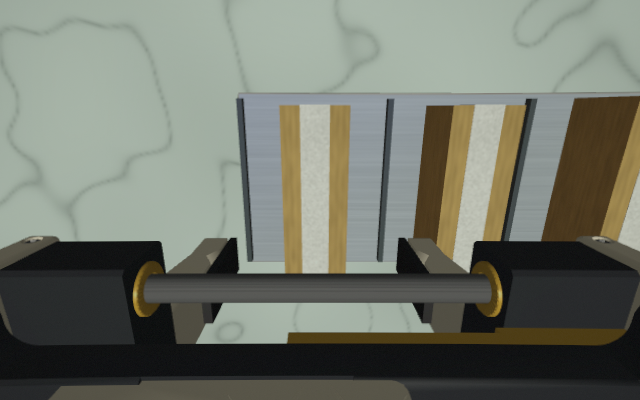

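The left carton is back upright in its bay at (315,185). On to the middle carton.

Emit:
{"fn": "move_arm", "kwargs": {"deltas": [{"dp":[0,0,35],"rotation":[0,0,0]},{"dp":[0,0,35],"rotation":[0,0,0]},{"dp":[0,0,30],"rotation":[0,0,0]},{"dp":[0,0,15],"rotation":[0,0,0]},{"dp":[0,0,0],"rotation":[0,0,0]}]}}

```text
t: 12.37
eef_pos: [0.4504, -0.0699, 0.1663]
ee_rot: [-1.57, 0.014, -2.879]
force: [0.4, 0.4, -0.3]
width: 0.0876
```

```bash
python3 -c "
from h import *
go(.447,-.0785,.031)
f=wristframe();cartons(f)
go(.447,-.0785,.031)
"
```

```text
t 12.37 pos [ 0.4504 -0.0699  0.1663] w 0.0876 dp [  7.5 135.2   7.3] rot [-0.02  0.82 -0.83] F [ 0.37  0.42 -0.35] Mtool [ 0.019 -0.031 -0.019] qd 0.019
carton 9558 [array([ 491.6, -201.4]), array([135.9,  58.3]), np.float64(14.2)] 0.0726 [ 0.5044 -0.1973  0.072 ]
carton 9120 [array([425.3,  43.1]), array([133.8,  57.2]), np.float64(14.8)] 0.0725 [0.4378 0.0476 0.072 ]
carton 9433 [array([455.5, -78.2]), array([132.6,  52.1]), np.float64(14.4)] 0.0727 [ 0.4599 -0.0769  0.072 ]
t 12.42 pos [ 0.4501 -0.0692  0.1662] w 0.0875 dp [  7.3 135.1   8.1] rot [-0.    0.79 -0.81] F [ 0.26 -0.68  0.56] Mtool [ 0.068 -0.061 -0.072] qd 0.04
```

Emit:
{"fn": "move_arm", "kwargs": {"deltas": [{"dp":[5,30,9],"rotation":[0,0.8,-0.8]},{"dp":[2,35,0],"rotation":[0,0,0]},{"dp":[3,30,0],"rotation":[0,0,0]},{"dp":[0,10,0],"rotation":[0,0,0]}]}}

```text
t: 12.75
eef_pos: [0.4465, -0.079, 0.0611]
ee_rot: [-1.57, 0.01, -2.896]
force: [-0.5, -0.3, -0.8]
width: 0.0883
```

```bash
python3 -c "
from h import *
go(.447,-.0798,.031)
"
```

```text
t 12.75 pos [ 0.4465 -0.079   0.0611] w 0.0883 dp [-0.  30.1  0.8] rot [-0.04 -0.13 -0.59] F [-0.48 -0.27 -0.78] Mtool [ 0.063 -0.007 -0.164] qd 0.309
```

Emit:
{"fn": "move_arm", "kwargs": {"deltas": [{"dp":[1,12,0.8],"rotation":[0,0,-0.5]},{"dp":[0,12,0],"rotation":[0,0,0]},{"dp":[0,2,0],"rotation":[0,0,0]}]}}

```text
t: 13.0
eef_pos: [0.4427, -0.0787, 0.0308]
ee_rot: [-1.571, -0.005, -2.895]
force: [-1.1, -0.3, -0.1]
width: 0.0875
```

```bash
python3 -c "
from h import *
go(.447,-.0798,.031)
"
```

```text
t 13.0 pos [ 0.4427 -0.0787  0.0308] w 0.0875 dp [-3.9 -0.3  2.2] rot [-0.02 -0.08  0.29] F [-1.06 -0.28 -0.06] Mtool [ 0.062 -0.034 -0.055] qd 0.036
```

Emit:
{"fn": "move_arm", "kwargs": {"deltas": [{"dp":[-3.5,0,2],"rotation":[0,0,0.2]},{"dp":[0,0,0],"rotation":[0,0,0]},{"dp":[0,0,0],"rotation":[0,0,0]},{"dp":[0,0,0],"rotation":[0,0,0]}], "jaw": 255, "squeeze": 35}}

```text
t: 13.33
eef_pos: [0.4473, -0.0782, 0.0314]
ee_rot: [-1.57, -0.002, -2.893]
force: [0.6, -0.4, 0.6]
width: 0.0667
```

```bash
python3 -c "
from h import *
go(.447,-.0798,.031)
"
```

```text
t 13.33 pos [ 0.4473 -0.0782  0.0314] w 0.0667 dp [0.6 0.4 1.5] rot [-0.03  0.06  0.09] F [ 0.63 -0.43  0.6 ] Mtool [ 0.062  0.007 -0.047] qd 0.012
```

Emit:
{"fn": "move_arm", "kwargs": {"deltas": [{"dp":[0.5,0,1.3],"rotation":[0,0,0]},{"dp":[0,0,0],"rotation":[0,0,0]},{"dp":[0,0,0],"rotation":[0,0,0]},{"dp":[0,0,0],"rotation":[0,0,0]},{"dp":[0,0,0],"rotation":[0,0,0]}]}}

```text
t: 13.75
eef_pos: [0.4477, -0.0794, 0.0331]
ee_rot: [-1.571, 0.002, -2.893]
force: [-0.1, -0.6, -1.9]
width: 0.0521
```

```bash
python3 -c "
from h import *
go(.447,-.0798,.031)
"
```

```text
t 13.75 pos [ 0.4477 -0.0794  0.0331] w 0.0521 dp [0.8 2.1 0.2] rot [-0.01  0.02 -0.11] F [-0.12 -0.6  -1.91] Mtool [ 0.116 -0.007  0.043] qd 0.005
```

Emit:
{"fn": "move_arm", "kwargs": {"deltas": [{"dp":[0,-10,0],"rotation":[0,0,0]},{"dp":[0,-30,0],"rotation":[0,0,0]},{"dp":[0,-40,0],"rotation":[0,0,0]},{"dp":[0,-40,0],"rotation":[0,0,0]},{"dp":[-10,-30,0],"rotation":[0,0,0]}]}}

```text
t: 14.17
eef_pos: [0.4488, -0.0787, 0.1804]
ee_rot: [-1.573, -0.019, -2.897]
force: [0.8, 0.4, -3.2]
width: 0.0519
```

Emit:
{"fn": "move_arm", "kwargs": {"deltas": [{"dp":[-30,0,0],"rotation":[0,0,0]},{"dp":[-38,0,0],"rotation":[0,0,0]},{"dp":[-38,0,0],"rotation":[0,0,0]},{"dp":[-25,0,0],"rotation":[0,0,0]},{"dp":[0,0,0],"rotation":[0,0,0]}]}}

```text
t: 14.58
eef_pos: [0.5842, -0.0454, 0.1893]
ee_rot: [-1.573, -0.001, -2.897]
force: [-0.1, -0.3, -1.8]
width: 0.0522
```

```bash
python3 -c "
from h import *
go(.447,-.0798,.031)
meas(8)
from station import arm
s=arm.get_state();print(s['q'].round(3),s['qd'].round(2))
"
```

```text
t 14.58 pos [ 0.5842 -0.0454  0.1893] w 0.0522 dp [141.2 158.5   0.5] rot [ 0.11 -0.18  0.08] F [-0.14 -0.25 -1.81] Mtool [0.117 0.037 0.155] qd 0.035
tiltdeg -0.12 Mtool mean [0.072 0.004 0.001] Fmean [-0.57 -0.23 -2.64] Mz [ 0.16  0.06 -0.14 -0.05 -0.01 -0.03  0.02  0.  ]
[ 0.254  0.234 -0.249 -0.003 -1.09   1.562] [ 0.    0.    0.01  0.    0.   -0.  ]
```

Emit:
{"fn": "move_arm", "kwargs": {"deltas": [{"dp":[0,0,0],"rotation":[0,0,-6]},{"dp":[0,0,0],"rotation":[0,0,-6]},{"dp":[0,0,0],"rotation":[0,0,-6]},{"dp":[0,0,0],"rotation":[0,0,-6]},{"dp":[0,0,0],"rotation":[0,0,-5]}]}}

```text
t: 15.4
eef_pos: [0.5754, -0.0481, 0.1993]
ee_rot: [-1.574, -0.512, -2.897]
force: [0.3, -0.5, -2.7]
width: 0.0517
```

Emit:
{"fn": "move_arm", "kwargs": {"deltas": [{"dp":[0,0,0],"rotation":[0,0,0]},{"dp":[0,0,0],"rotation":[0,0,0]},{"dp":[0,0,0],"rotation":[0,0,0]},{"dp":[0,0,0],"rotation":[0,0,6]},{"dp":[0,0,0],"rotation":[0,0,6]}]}}

```text
t: 15.82
eef_pos: [0.5771, -0.047, 0.1874]
ee_rot: [-1.574, -0.317, -2.897]
force: [1.3, -0.6, -1.3]
width: 0.0517
```

Emit:
{"fn": "move_arm", "kwargs": {"deltas": [{"dp":[0,0,0],"rotation":[0,0,6]},{"dp":[0,0,0],"rotation":[0,0,6]},{"dp":[0,0,0],"rotation":[0,0,5]},{"dp":[0,0,0],"rotation":[0,0,0]},{"dp":[0,0,0],"rotation":[0,0,0]}]}}

```text
t: 16.23
eef_pos: [0.5725, -0.0487, 0.1958]
ee_rot: [-1.574, 0.018, -2.899]
force: [0.4, 0.4, -2.3]
width: 0.0515
```

```bash
python3 -c "
from h import *
go(.6,-.04,.19)
from station import arm
for i in range(3):arm.grab_frame('top')
meas(8)
s=arm.get_state();print(s['q'].round(3),s['qd'].round(2))
"
```

```text
t 16.23 pos [ 0.5725 -0.0487  0.1958] w 0.0515 dp [-28.6   6.3  -1.8] rot [ 0.21 -0.32 -1.04] F [ 0.43  0.39 -2.31] Mtool [ 0.048 -0.015  0.048] qd 0.106
tiltdeg 0.71 Mtool mean [ 0.059  0.002 -0.026] Fmean [ 0.26  0.09 -2.78] Mz [-0.04  0.03 -0.01 -0.03 -0.02 -0.02 -0.07 -0.05]
[ 0.253  0.216 -0.267 -0.004 -1.076  1.562] [-0. -0. -0.  0. -0. -0.]
```

Emit:
{"fn": "move_arm", "kwargs": {"deltas": [{"dp":[-20,3,0],"rotation":[0,0,5]},{"dp":[-18,2,0],"rotation":[0,0,6]},{"dp":[-5,0,0],"rotation":[0,0,6]},{"dp":[0,0,0],"rotation":[0,0,6]},{"dp":[0,0,0],"rotation":[0,0,4]}]}}

```text
t: 17.2
eef_pos: [0.6221, -0.0361, 0.1898]
ee_rot: [-1.574, 0.498, -2.899]
force: [-1.2, -0.6, -3.5]
width: 0.0514
```

```bash
python3 -c "
from h import *
go(.6,-.04,.19)
from station import arm
s=arm.get_state();print(s['q'].round(3),s['qd'].round(2))
"
```

```text
t 17.2 pos [ 0.6221 -0.0361  0.1898] w 0.0514 dp [ 19.6 -10.9  -1.6] rot [  0.08  -0.25 -28.51] F [-1.23 -0.56 -3.54] Mtool [ 0.024 -0.058 -2.313] qd 1.284
[ 0.258  0.067 -0.578  0.01  -0.428  1.548] [ 0.01 -0.27 -0.71  0.06  1.28 -0.06]
```

Emit:
{"fn": "move_arm", "kwargs": {"deltas": [{"dp":[0,0,0],"rotation":[0,0,0]},{"dp":[0,0,0],"rotation":[0,0,0]},{"dp":[0,0,0],"rotation":[0,0,0]},{"dp":[0,0,0],"rotation":[0,0,-6]},{"dp":[0,0,0],"rotation":[0,0,-6]}]}}

```text
t: 17.62
eef_pos: [0.6125, -0.0386, 0.1856]
ee_rot: [-1.575, 0.275, -2.9]
force: [2.4, 0.4, -2.3]
width: 0.052
```

Emit:
{"fn": "move_arm", "kwargs": {"deltas": [{"dp":[0,0,0],"rotation":[0,0,-6]},{"dp":[0,0,0],"rotation":[0,0,-6]},{"dp":[0,0,0],"rotation":[0,0,-5]},{"dp":[0,0,0],"rotation":[0,0,0]},{"dp":[0,0,0],"rotation":[0,0,0]}]}}

```text
t: 18.03
eef_pos: [0.6206, -0.0369, 0.1884]
ee_rot: [-1.573, -0.044, -2.897]
force: [-0.5, 0.2, -2.8]
width: 0.0519
```

```bash
python3 -c "
from h import *
from station import arm
for i in range(3):arm.grab_frame('top')
meas(10)
go(.4477,-.0794,.18)
"
```

```text
tiltdeg -2.44 Mtool mean [0.064 0.026 0.172] Fmean [ 0.02  0.16 -2.52] Mz [0.13 0.14 0.18 0.18 0.19 0.2  0.22 0.16 0.18 0.15]
t 18.68 pos [ 0.6184 -0.0375  0.1894] w 0.0515 dp [175.2  16.8  -0.7] rot [ 0.13 -0.19  2.44] F [ 0.01 -0.49 -2.99] Mtool [0.063 0.007 0.223] qd 0.003
```

The middle carton shows no shift either, with tilt-corrected residuals of +0.03 and -0.02 N·m against the ±0.07 expected from a loose piece. I'm returning it to its bay.

Emit:
{"fn": "move_arm", "kwargs": {"deltas": [{"dp":[36,0,0],"rotation":[0.1,-0.2,2.4]},{"dp":[40,0,0],"rotation":[0,0,0]},{"dp":[40,0,0],"rotation":[0,0,0]},{"dp":[35,0,0],"rotation":[0,0,0]},{"dp":[12,0,0],"rotation":[0,0,0]}]}}

```text
t: 19.1
eef_pos: [0.4568, -0.0782, 0.1832]
ee_rot: [-1.571, -0.011, -2.893]
force: [-0.4, 1.1, -3.5]
width: 0.0519
```

```bash
python3 -c "
from h import *
go(.4477,-.0794,.0331)
"
```

```text
t 19.1 pos [ 0.4568 -0.0782  0.1832] w 0.0519 dp [  7.5 150.2  -1.1] rot [0.   0.07 0.61] F [-0.4   1.06 -3.51] Mtool [ 0.012  0.009 -0.108] qd 0.233
```

Emit:
{"fn": "move_arm", "kwargs": {"deltas": [{"dp":[5,25,-1],"rotation":[0,0,0.5]},{"dp":[1,40,0],"rotation":[0,0,0]},{"dp":[1,35,0],"rotation":[0,0,0]},{"dp":[1,15,0],"rotation":[0,0,0]}]}}

```text
t: 19.43
eef_pos: [0.4495, -0.0799, 0.0727]
ee_rot: [-1.57, 0.018, -2.892]
force: [-0.7, -0.1, -3.2]
width: 0.052
```

```bash
python3 -c "
from h import *
go(.4477,-.0794,.0331)
"
```

```text
t 19.43 pos [ 0.4495 -0.0799  0.0727] w 0.052 dp [ 2.3 39.6 -1. ] rot [-0.07  0.08 -1.01] F [-0.69 -0.08 -3.2 ] Mtool [ 0.026  0.024 -0.223] qd 0.476
```

Emit:
{"fn": "move_arm", "kwargs": {"deltas": [{"dp":[3,12,-1],"rotation":[0,0,-0.9]},{"dp":[0,14,0],"rotation":[0,0,0]},{"dp":[0,3,0],"rotation":[0,0,0]},{"dp":[0,0,0],"rotation":[0,0,0]}]}}

```text
t: 19.77
eef_pos: [0.4438, -0.0804, 0.0399]
ee_rot: [-1.57, -0.003, -2.893]
force: [0.1, 0.4, -1.6]
width: 0.0516
```

```bash
python3 -c "
from h import *
go(.4477,-.0794,.0331)
"
```

```text
t 19.77 pos [ 0.4438 -0.0804  0.0399] w 0.0516 dp [-4.   6.8 -0. ] rot [-0.07  0.07  0.18] F [ 0.11  0.37 -1.62] Mtool [ 0.092 -0.008  0.063] qd 0.007
```

Emit:
{"fn": "move_arm", "kwargs": {"deltas": [{"dp":[-3.5,3,0],"rotation":[0,0,0.1]},{"dp":[0,3,0],"rotation":[0,0,0]},{"dp":[0,1,0],"rotation":[0,0,0]}]}}

```text
t: 20.02
eef_pos: [0.4494, -0.0792, 0.0345]
ee_rot: [-1.569, 0.002, -2.892]
force: [-0.8, 0.3, -2.7]
width: 0.052
```

```bash
python3 -c "
from h import *
go(.4477,-.0794,.0331)
"
```

```text
t 20.02 pos [ 0.4494 -0.0792  0.0345] w 0.052 dp [ 1.7  1.4 -0.2] rot [-0.09  0.11 -0.14] F [-0.79  0.33 -2.7 ] Mtool [ 0.085  0.008 -0.082] qd 0.029
```

Emit:
{"fn": "move_arm", "kwargs": {"deltas": [{"dp":[1.5,1.5,0],"rotation":[0,0,0]},{"dp":[0,1,0],"rotation":[0,0,0]},{"dp":[0,1,0],"rotation":[0,0,0]}]}}

```text
t: 20.27
eef_pos: [0.4489, -0.0794, 0.0327]
ee_rot: [-1.569, 0.005, -2.891]
force: [-6.2, 4.0, 21.5]
width: 0.0517
```

```bash
python3 -c "
from h import *
go(.4477,-.0794,.0331)
"
```

```text
t 20.27 pos [ 0.4489 -0.0794  0.0327] w 0.0517 dp [ 1.2 -0.4 -0.3] rot [-0.11  0.14 -0.27] F [-6.22  4.05 21.54] Mtool [-2.38   0.076 -2.648] qd 0.008
```

Emit:
{"fn": "move_arm", "kwargs": {"deltas": [{"dp":[0,-0.3,0],"rotation":[0,0,0]},{"dp":[0,0,0],"rotation":[0,0,0]},{"dp":[0,0,0],"rotation":[0,0,0]},{"dp":[0,0,0],"rotation":[0,0,0]},{"dp":[0,0,0],"rotation":[0,0,0]}], "jaw": 0}}

```text
t: 20.68
eef_pos: [0.451, -0.0791, 0.0351]
ee_rot: [-1.568, 0.01, -2.89]
force: [0.7, -0.2, 0.1]
width: 0.0797
```

Emit:
{"fn": "move_arm", "kwargs": {"deltas": [{"dp":[0,-15,0],"rotation":[0,0,0]},{"dp":[0,-35,0],"rotation":[0,0,0]},{"dp":[0,-40,0],"rotation":[0,0,0]},{"dp":[0,-35,0],"rotation":[0,0,0]},{"dp":[0,0,0],"rotation":[0,0,0]}]}}

```text
t: 21.1
eef_pos: [0.4479, -0.0799, 0.1632]
ee_rot: [-1.567, 0.002, -2.891]
force: [0.8, -0.1, 0.0]
width: 0.0875
```

```bash
python3 -c "
from h import *
f=wristframe();cartons(f);cv2.imwrite('pics/w5.png',f['pixels'][:,:,::-1])
go(.4855,-.204,.17)
"
```

```text
carton 10425 [array([ 488.4, -202.2]), array([142.2,  58. ]), np.float64(14.0)] 0.0726 [ 0.5019 -0.1986  0.072 ]
carton 9865 [array([423.5,  43.2]), array([136.8,  57.1]), np.float64(14.0)] 0.0725 [0.4366 0.0463 0.072 ]
carton 10201 [array([453.4, -78.2]), array([137.8,  52.1]), np.float64(14.3)] 0.0727 [ 0.4584 -0.0769  0.072 ]
t 21.15 pos [ 0.4467 -0.0798  0.1607] w 0.0878 dp [ -6.8  -9.  129.9] rot [-0.13  0.14  0.  ] F [-0.28  0.05  0.25] Mtool [ 0.037 -0.006  0.004] qd 0.07
```

View pics/w5.png

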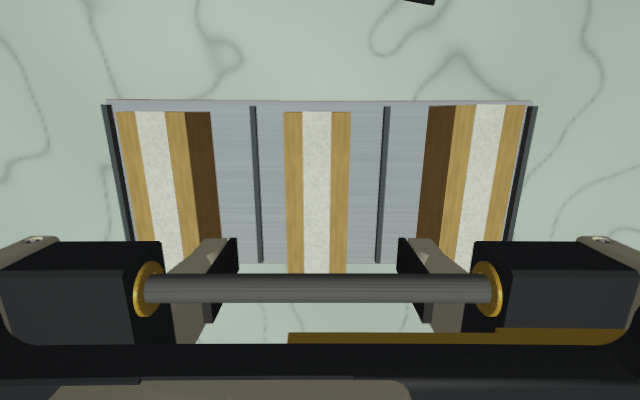

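The middle carton is back at (317,190), upright and in line. The left one stands at (160,190). Now the right carton.

Emit:
{"fn": "move_arm", "kwargs": {"deltas": [{"dp":[-2,0,36],"rotation":[0,0,0]},{"dp":[-2,0,38],"rotation":[0,0,0]},{"dp":[-2,0,32],"rotation":[0,0,0]},{"dp":[0,0,14],"rotation":[0,0,0]},{"dp":[0,0,0],"rotation":[0,0,0]}]}}

```text
t: 21.57
eef_pos: [0.4841, -0.1964, 0.1599]
ee_rot: [-1.57, 0.003, -2.884]
force: [0.0, -0.7, 0.3]
width: 0.0877
```

```bash
python3 -c "
from h import *
f=wristframe();cartons(f)
go(.4855,-.204,.031)
"
```

```text
carton 10188 [array([ 492.3, -204.1]), array([134.8,  52.1]), np.float64(14.2)] 0.0727 [ 0.497  -0.2029  0.072 ]
carton 5984 [array([440.1,  37.4]), array([108.5,  53.7]), np.float64(12.5)] 0.0721 [0.4423 0.0331 0.072 ]
carton 9391 [array([458.5, -78.7]), array([130.1,  57. ]), np.float64(14.3)] 0.0725 [ 0.4713 -0.0753  0.072 ]
t 21.62 pos [ 0.4836 -0.1956  0.1596] w 0.0875 dp [  0.6 128.6   8.5] rot [-0.04  0.56 -0.14] F [ 0.23  0.77 -0.  ] Mtool [ 0.093  0.019 -0.025] qd 0.038
```

Emit:
{"fn": "move_arm", "kwargs": {"deltas": [{"dp":[0,25,10],"rotation":[0,0.5,0]},{"dp":[2,35,0],"rotation":[0,0,0]},{"dp":[2,30,0],"rotation":[0,0,0]},{"dp":[0,10,0],"rotation":[0,0,0]}]}}

```text
t: 21.95
eef_pos: [0.4837, -0.2052, 0.0581]
ee_rot: [-1.568, 0.009, -2.894]
force: [-0.5, -0.1, 0.5]
width: 0.0876
```

```bash
python3 -c "
from h import *
go(.485,-.2055,.031)
"
```

```text
t 21.95 pos [ 0.4837 -0.2052  0.0581] w 0.0876 dp [-1.  27.1  0.6] rot [-0.14 -0.02 -0.49] F [-0.5  -0.09  0.51] Mtool [-0.026 -0.02  -0.153] qd 0.273
```

Emit:
{"fn": "move_arm", "kwargs": {"deltas": [{"dp":[0.5,10,0.5],"rotation":[0,0,-0.4]},{"dp":[0,11,0],"rotation":[0,0,0]},{"dp":[0,2,0],"rotation":[0,0,0]}]}}

```text
t: 22.2
eef_pos: [0.4798, -0.2034, 0.0302]
ee_rot: [-1.571, -0.006, -2.893]
force: [-1.0, -0.0, -0.3]
width: 0.0875
```

```bash
python3 -c "
from h import *
go(.485,-.2055,.031)
"
```

```text
t 22.2 pos [ 0.4798 -0.2034  0.0302] w 0.0875 dp [-4.5 -0.8  3.3] rot [0.   0.03 0.34] F [-1.   -0.01 -0.3 ] Mtool [ 0.016 -0.004 -0.014] qd 0.035
```

Emit:
{"fn": "move_arm", "kwargs": {"deltas": [{"dp":[-4,-0.5,3],"rotation":[0,0,0.3]},{"dp":[0,0,0],"rotation":[0,0,0]},{"dp":[0,0,0],"rotation":[0,0,0]},{"dp":[0,0,0],"rotation":[0,0,0]}], "jaw": 255, "squeeze": 35}}

```text
t: 22.53
eef_pos: [0.4858, -0.2042, 0.0317]
ee_rot: [-1.57, -0.0, -2.891]
force: [-1.1, -0.2, -0.0]
width: 0.0662
```

```bash
python3 -c "
from h import *
go(.485,-.2055,.031)
"
```

```text
t 22.53 pos [ 0.4858 -0.2042  0.0317] w 0.0662 dp [1.1 0.7 1.1] rot [-0.02  0.16  0.  ] F [-1.05 -0.22 -0.03] Mtool [0.024 0.024 0.074] qd 0.012
```

Emit:
{"fn": "move_arm", "kwargs": {"deltas": [{"dp":[1,0.5,1],"rotation":[0,0,0]},{"dp":[0,0,0],"rotation":[0,0,0]},{"dp":[0,0,0],"rotation":[0,0,0]},{"dp":[0,0,0],"rotation":[0,0,0]},{"dp":[0,0,0],"rotation":[0,0,0]}]}}

```text
t: 22.95
eef_pos: [0.4854, -0.2055, 0.0329]
ee_rot: [-1.57, 0.003, -2.892]
force: [0.2, -0.0, -3.1]
width: 0.0518
```

```bash
python3 -c "
from h import *
go(.485,-.2055,.031)
"
```

```text
t 22.95 pos [ 0.4854 -0.2055  0.0329] w 0.0518 dp [ 0.4  1.9 -0.1] rot [-0.05  0.12 -0.16] F [ 0.16 -0.04 -3.05] Mtool [ 0.064  0.018 -0.068] qd 0.005
```

Emit:
{"fn": "move_arm", "kwargs": {"deltas": [{"dp":[0,-10,0],"rotation":[0,0,0]},{"dp":[0,-30,0],"rotation":[0,0,0]},{"dp":[0,-40,0],"rotation":[0,0,0]},{"dp":[0,-40,0],"rotation":[0,0,0]},{"dp":[-8,-30,0],"rotation":[0,0,0]}]}}

```text
t: 23.37
eef_pos: [0.4847, -0.203, 0.1819]
ee_rot: [-1.578, -0.017, -2.894]
force: [1.4, 0.6, -3.5]
width: 0.0516
```

Emit:
{"fn": "move_arm", "kwargs": {"deltas": [{"dp":[-25,0,0],"rotation":[0,0,0]},{"dp":[-35,0,0],"rotation":[0,0,0]},{"dp":[-30,0,0],"rotation":[0,0,0]},{"dp":[-10,0,0],"rotation":[0,0,0]},{"dp":[0,0,0],"rotation":[0,0,0]}]}}

```text
t: 23.78
eef_pos: [0.5886, -0.1783, 0.1962]
ee_rot: [-1.572, 0.001, -2.895]
force: [-0.0, 0.4, -3.8]
width: 0.0515
```

```bash
python3 -c "
from h import *
from station import arm
for i in range(3):arm.grab_frame('top')
meas(8)
go(.6,-.176,.19)
s=arm.get_state();print(s['q'].round(3),s['qd'].round(2))
"
```

```text
tiltdeg 0.06 Mtool mean [0.061 0.016 0.026] Fmean [-0.17  0.01 -2.91] Mz [-0.02 -0.02 -0.05  0.04  0.01  0.1   0.07  0.07]
t 24.33 pos [ 0.5866 -0.1791  0.1961] w 0.0514 dp [-13.8   6.1   0.3] rot [ 0.06 -0.13 -0.06] F [ 0.09  0.11 -2.2 ] Mtool [0.052 0.011 0.024] qd 0.005
[ 2.100e-02  2.790e-01 -1.740e-01 -1.000e-03 -1.117e+00  1.796e+00] [ 0.  0.  0.  0. -0.  0.]
```

Emit:
{"fn": "move_arm", "kwargs": {"deltas": [{"dp":[0,0,0],"rotation":[0,0,-6]},{"dp":[0,0,0],"rotation":[0,0,-6]},{"dp":[0,0,0],"rotation":[0,0,-6]},{"dp":[0,0,0],"rotation":[0,0,-6]},{"dp":[0,0,0],"rotation":[0,0,-5]}]}}

```text
t: 24.75
eef_pos: [0.5848, -0.1811, 0.2042]
ee_rot: [-1.568, -0.51, -2.901]
force: [-0.4, -0.1, -3.9]
width: 0.0516
```

Emit:
{"fn": "move_arm", "kwargs": {"deltas": [{"dp":[0,0,0],"rotation":[0,0,0]},{"dp":[0,0,0],"rotation":[0,0,0]},{"dp":[0,0,0],"rotation":[0,0,0]},{"dp":[0,0,0],"rotation":[0,0,6]},{"dp":[0,0,0],"rotation":[0,0,6]}]}}

```text
t: 25.17
eef_pos: [0.5876, -0.1788, 0.1904]
ee_rot: [-1.572, -0.317, -2.897]
force: [-0.1, -1.4, -2.7]
width: 0.0519
```

Emit:
{"fn": "move_arm", "kwargs": {"deltas": [{"dp":[0,0,0],"rotation":[0,0,6]},{"dp":[0,0,0],"rotation":[0,0,6]},{"dp":[0,0,0],"rotation":[0,0,5]},{"dp":[0,0,0],"rotation":[0,0,0]},{"dp":[0,0,0],"rotation":[0,0,0]}]}}

```text
t: 25.58
eef_pos: [0.5836, -0.1808, 0.199]
ee_rot: [-1.568, 0.017, -2.901]
force: [0.4, 0.3, -2.4]
width: 0.0516
```

```bash
python3 -c "
from h import *
go(.6,-.175,.19)
from station import arm
for i in range(3):arm.grab_frame('top')
meas(8)
s=arm.get_state();print(s['q'].round(3),s['qd'].round(2))
"
```

```text
t 25.58 pos [ 0.5836 -0.1808  0.199 ] w 0.0516 dp [-17.2   9.3  -1.7] rot [-0.15 -0.41 -0.98] F [ 0.39  0.27 -2.4 ] Mtool [ 0.071 -0.024 -0.095] qd 0.094
tiltdeg 0.68 Mtool mean [ 0.059 -0.023 -0.092] Fmean [ 0.21 -0.16 -3.43] Mz [-0.09 -0.11 -0.07 -0.03 -0.09 -0.11 -0.11 -0.12]
[ 2.000e-02  2.710e-01 -1.860e-01 -1.000e-03 -1.102e+00  1.794e+00] [-0.   -0.01 -0.   -0.   -0.    0.  ]
```

Emit:
{"fn": "move_arm", "kwargs": {"deltas": [{"dp":[-12,3,0],"rotation":[0,0,5]},{"dp":[-12,2,0],"rotation":[0,0,6]},{"dp":[-5,0,0],"rotation":[0,0,6]},{"dp":[0,0,0],"rotation":[0,0,6]},{"dp":[0,0,0],"rotation":[0,0,4]}]}}

```text
t: 26.55
eef_pos: [0.6179, -0.1719, 0.191]
ee_rot: [-1.565, 0.494, -2.894]
force: [-0.7, 0.6, -3.8]
width: 0.0519
```

Emit:
{"fn": "move_arm", "kwargs": {"deltas": [{"dp":[0,0,0],"rotation":[0,0,0]},{"dp":[0,0,0],"rotation":[0,0,0]},{"dp":[0,0,0],"rotation":[0,0,0]},{"dp":[0,0,0],"rotation":[0,0,-6]},{"dp":[0,0,0],"rotation":[0,0,-6]}]}}

```text
t: 26.97
eef_pos: [0.6117, -0.1741, 0.1902]
ee_rot: [-1.567, 0.277, -2.902]
force: [0.4, 0.6, -3.3]
width: 0.0518
```

Emit:
{"fn": "move_arm", "kwargs": {"deltas": [{"dp":[0,0,0],"rotation":[0,0,-6]},{"dp":[0,0,0],"rotation":[0,0,-5]},{"dp":[0,0,0],"rotation":[0,0,-3]},{"dp":[0,0,0],"rotation":[0,0,0]},{"dp":[0,0,0],"rotation":[0,0,0]}]}}

```text
t: 27.38
eef_pos: [0.619, -0.174, 0.1919]
ee_rot: [-1.557, 0.01, -2.901]
force: [-0.3, -0.2, -3.6]
width: 0.0518
```

```bash
python3 -c "
from h import *
from station import arm
for i in range(3):arm.grab_frame('top')
meas(8)
go(*C['mat'],.26)
"
```

```text
tiltdeg 0.64 Mtool mean [-0.005 -0.004  0.015] Fmean [ 0.04 -0.08 -2.95] Mz [-0.   -0.02  0.    0.04  0.01  0.01  0.05  0.02]
t 27.93 pos [ 0.6173 -0.1748  0.1931] w 0.0519 dp [-110.   -66.9  -91.6] rot [-0.78 -0.49 -0.64] F [-0.29 -0.03 -3.1 ] Mtool [-0.009  0.058  0.052] qd 0.004
```

At nearly the same tilt (0.68° and 0.64°), the right carton's moment went from -0.092 to +0.015 N·m, the expected way and about the size of a loose piece. It's the rattling one, so I'm carrying it to the mat.

Emit:
{"fn": "move_arm", "kwargs": {"deltas": [{"dp":[-27,-4,-23],"rotation":[-0.7,-0.4,-0.6]},{"dp":[-27,-2,-23],"rotation":[0,0,0]},{"dp":[-27,-1,-22],"rotation":[0,0,0]},{"dp":[-18,0,-16],"rotation":[0,0,0]},{"dp":[0,0,0],"rotation":[0,0,0]}]}}

```text
t: 28.35
eef_pos: [0.6945, -0.0677, 0.2017]
ee_rot: [-1.57, 0.002, -2.901]
force: [-0.2, -0.0, -3.6]
width: 0.0518
```

```bash
python3 -c "
from h import *
go(*C['mat'],.2)
"
```

```text
t 28.35 pos [ 0.6945 -0.0677  0.2017] w 0.0518 dp [-8.9  1.7 -6.7] rot [-0.05 -0.4  -0.14] F [-0.25 -0.03 -3.63] Mtool [0.136 0.037 0.08 ] qd 0.018
```

Emit:
{"fn": "move_arm", "kwargs": {"deltas": [{"dp":[-9,0,-6.5],"rotation":[0,-0.4,0]},{"dp":[0,0,0],"rotation":[0,0,0]},{"dp":[0,0,0],"rotation":[0,0,0]},{"dp":[0,0,0],"rotation":[0,0,0]}]}}

```text
t: 28.68
eef_pos: [0.7027, -0.0571, 0.201]
ee_rot: [-1.57, 0.002, -2.891]
force: [-0.4, -0.2, -2.7]
width: 0.0518
```

```bash
python3 -c "
from h import *
from station import arm
go(*C['mat'],.2)
for n in('scene','top'):
  f=arm.grab_frame(n);cv2.imwrite(f'pics/{n}9.png',f['pixels'][:,:,::-1])
  print(n);cartons(f)
  if n=='top':
    W=world(f)
    m=(abs(W[...,2]-.2)<.06)&(abs(W[...,0]-.7)<.1)&(abs(W[...,1]+.06)<.09);print('held pts z',np.percentile(W[m][:,2],[5,50,95]).round(3))
go(*C['mat'],.2)
"
```

```text
t 28.68 pos [ 0.7027 -0.0571  0.201 ] w 0.0518 dp [1.6 1.  1.5] rot [-0.04  0.16 -0.1 ] F [-0.41 -0.18 -2.74] Mtool [0.113 0.018 0.055] qd 0.004
scene
carton 295 [array([431.5, -95.2]), array([113.6,  41.2]), np.float64(12.6)] 0.0718 [ 0.4327 -0.0963  0.072 ]
top
carton 1452 [array([448.4, -78.7]), array([151.2,  52.8]), np.float64(14.5)] 0.0725 [ 0.4475 -0.0788  0.072 ]
carton 1449 [array([416.9,  43.8]), array([151.2,  52.3]), np.float64(14.3)] 0.0724 [0.4159 0.0436 0.072 ]
held pts z [0.193 0.24  0.243]
t 28.78 pos [ 0.7024 -0.0575  0.2011] w 0.0519 dp [1.3 1.1 1.2] rot [-0.04  0.13 -0.1 ] F [-0.49 -0.79 -2.89] Mtool [ 0.132 -0.004  0.015] qd 0.004
```

View pics/scene9.png

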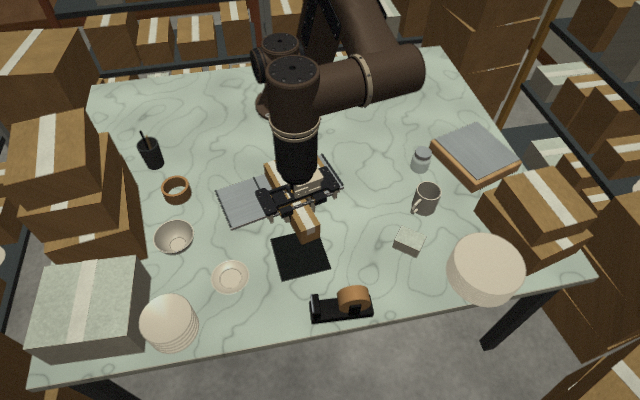

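View pics/top9.png

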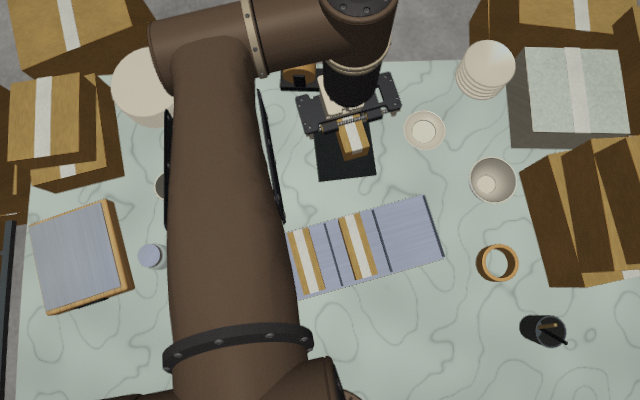

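The top view shows the left and middle cartons in their bays at (305,262) and (357,247), within 1 mm of where they started. The held carton is over the mat. As a last check, I'm measuring whether it hangs level.

```bash
python3 -c "
from h import *
f=wristframe();W=world(f)
m=(abs(W[...,2]-.24)<.015)&(abs(W[...,0]-.7)<.12)&(abs(W[...,1]+.06)<.12)
n,l,st,_=cv2.connectedComponentsWithStats(m.astype(np.uint8));i=1+st[1:,4].argmax();m=l==i;print(st[i])
P=W[m];c=P.mean(0)
a,_,_,_=np.linalg.lstsq(np.c_[P[:,:2]-c[:2],np.ones(len(P))],P[:,2],rcond=None);ang=np.radians(14.2)
print('slope deg along,across',np.degrees(a[0]*np.cos(ang)+a[1]*np.sin(ang)).round(2),np.degrees(-a[0]*np.sin(ang)+a[1]*np.cos(ang)).round(2),'z',c)
go(*C['mat'],.2)
from station import arm;print(arm.job_done())
"
```

```text
[  222   116   191   158 21875]
slope deg along,across 1.34 -0.11 z [ 0.74374606 -0.04679691  0.24056357]
t 28.83 pos [ 0.7024 -0.0576  0.2012] w 0.0521 dp [1.3 1.2 1.1] rot [-0.04  0.12 -0.11] F [ 0.36  0.46 -2.77] Mtool [ 0.045 -0.023  0.036] qd 0.003
the job is handed in; nothing more can be done
None
```

The right-most carton is the one that rattles, and I handed the job in with the arm holding it still over the middle of the mat. However, one force reading during the first rock was well over the 120 N wrist limit, so the job may be judged a fail on that.

**The spike:** while I was tilting the left carton, too close to the base, the arm reported about 280 N for an instant. No contact was visible in the pictures. Joint 3 was right at its limit (-1.016, limit -1.02) and the wrist was nearly straight. I eased out and did all the other rocking further from the base, with no repeat; the next-highest force I saw was about 23 N, when setting the middle carton down.

**Rocking:** I lifted each carton in turn, left to right, and rocked it about 30° each way. I then compared the level moment after each dip, allowing for small tilt errors:

| Carton | Moment after the two dips (N·m) | Result |
|---|---|---|
| Left | about -0.01 and +0.02 | solid |
| Middle | about +0.03 and -0.02 | solid |
| Right | -0.09 and +0.02, at nearly equal tilt, before correction | shifts about 0.11 (0.13 at most expected), so it rattles |

**Final checks:**
- **Left and middle cartons:** upright in their bays, within about 1 mm of where they stood, by the top camera.
- **Held carton:** centred within about 2 mm over the mat, with its bottom about 0.18 m above the table. It was level to about 1.3° lengthwise and 0.1° across, and at rest when handed in.
- **Other objects:** none looked moved in the last pictures. That was by eye only, and the arm partly hid the mug in the top view.
- **Time:** 28.8 s of the 72 s allowed.

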